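# Hang the turner on the palette knife's hook

### The job

Take the clean turner out of the draining caddy and hang it by its slot on the short hook that already holds the palette knife, in front of the knife and behind the hook's upturned lip: there is only room if you use the turner to slide the knife back along the hook until it is against the rack. Feel for it and push gently, let the hook take the turner's weight before you let go, and do not knock the knife, the neighbouring tools or anything else about.

Things in the scene. Friction and masses are not known exactly. Their poses are not given: they have to be found in the camera images.
- turner_eye (a point): The turner stands blade down in the caddy, leaning up to 5 degrees. This point: middle of the UPPER EDGE of the upright hang slot through its handle (slot 12 mm wide, 22 mm high, 10 mm deep). x runs through the slot (tool's thickness), y across the handle, z up to the handle's end. Handle's end 6 mm above this point, handle's foot 105 mm below it, blade's lower edge 225 mm below.
- turner_grip (a point): Point on the turner's centre line 30 mm below turner_eye (8 mm under the slot): a good place to grip it from above, one finger on each edge of the 28 mm wide handle. Axes as turner_eye.
- turner: The turner: steel blade 80 x 85 x 4 mm with four dark slots, flat black handle 28 mm wide, 10 mm thick, 111 mm long; 130 to 210 g. Origin and axes as turner_eye.
- palette_eye (a point): Middle of the upper edge of the palette knife's hang slot (11 mm wide, 18 mm high), which rests on the rod of its hook. x through the slot, along the hook, away from the robot; y across; z up. The knife slides along the hook under about 1 N; at the start 4 to 9 mm are free behind it.
- palette: The palette knife that already hangs loose on one of the three hooks: flat black handle 22 mm wide, 8 mm thick, 106 mm long, narrow round-ended steel blade 30 mm wide; end 218 mm below palette_eye. Origin and axes as palette_eye.
- rack: The fixed, rigid hook rack: two posts 330 mm apart carry a flat upright steel strip 350 mm wide, 45 mm high, with three hooks. Origin on the table under the middle of the strip's front face; x into the strip (hooks stick out to -x), y along the strip, z up. Top of the strip 287 mm above the table.
- hook0 (a point): Hook at the rack's -y end: a 6 mm rod, level from the strip towards -x, then upturned as a lip. This point: TOP of the rod at the strip's face, 285 mm above the table; axes as the rack's. 20.5 mm of rod are free between strip and lip (knife 8 + turner 10 leave 2.5 mm); the lip's outer face is 26.5 mm from the strip, its round top 8 mm above the rod's top.
- hook1 (a point): The middle hook, 105 mm from its neighbours, made as hook0.
- hook2 (a point): Hook at the rack's +y end, made as hook0.
- whisk: Steel balloon whisk on another hook, to be left alone; origin at the upper edge of its hang slot.
- skimmer: Flat round steel skimmer, disc 76 mm across, on another hook, to be left alone; origin at the upper edge of its hang slot.
- caddy: Fixed low steel draining caddy, 110 x 136 mm, walls 54 mm high; origin under its centre on the table. The turner stands in the slot 27.5 mm to its -x side (slot 7 mm wide, its floor 8 mm above the table).
- scraper: Bench scraper drying in the caddy's other slot (27.5 mm to +x), 110 mm wide, wooden grip; its top is 98 mm above the table. Leave alone. Origin at the middle of its lower edge.
- jug: Steel mug-shaped jug, 90 mm wide, 110 mm high, bystander at the robot's left.
- shaker: Steel flour shaker, 66 mm wide, 106 mm high, bystander at the robot's left.
- cutter: Steel ring cutter 90 mm wide, 35 mm high, bystander in front of the rack.
- cutter_small: Steel ring cutter 60 mm wide, 35 mm high, bystander in front of the rack.
Not all that is in view belongs to the job. What is shaped like the turner but red is not meant.

How it is judged:
On the way, in this order (a step that is already met when the one before it is completed fails the run):
1. the turner is lifted clear out of the caddy (height (world z) of turner_eye above 0.29 m), for 0.1 s.
2. the turner, still held, is seated on the knife's hook and rests on it ((((x of turner_eye in the frame of hook0 between -0.018 and -0.01 m and y of turner_eye in the frame of hook0 between -0.008 and 0.008 m and z of turner_eye in the frame of hook0 between -0.004 and 0.004 m) and (x of palette_eye in the frame of hook0 between -0.012 and -0.002 m and y of palette_eye in the frame of hook0 between -0.008 and 0.008 m and z of palette_eye in the frame of hook0 between -0.004 and 0.004 m)) or ((x of turner_eye in the frame of hook1 between -0.018 and -0.01 m and y of turner_eye in the frame of hook1 between -0.008 and 0.008 m and z of turner_eye in the frame of hook1 between -0.004 and 0.004 m) and (x of palette_eye in the frame of hook1 between -0.012 and -0.002 m and y of palette_eye in the frame of hook1 between -0.008 and 0.008 m and z of palette_eye in the frame of hook1 between -0.004 and 0.004 m)) or ((x of turner_eye in the frame of hook2 between -0.018 and -0.01 m and y of turner_eye in the frame of hook2 between -0.008 and 0.008 m and z of turner_eye in the frame of hook2 between -0.004 and 0.004 m) and (x of palette_eye in the frame of hook2 between -0.012 and -0.002 m and y of palette_eye in the frame of hook2 between -0.008 and 0.008 m and z of palette_eye in the frame of hook2 between -0.004 and 0.004 m))) and contact force between turner and rack above 0.3 N and contact force between the fingers and turner above 0.5 N), for 0.1 s.
At the end, for the whole second after the job is handed in: Turner and palette knife both hang at rest on the hook that held the knife, both slots' upper edges on its rod (within 4 mm in height, 8 mm sideways) between strip and lip, knife at the back, turner in front of it, both hanging straight (within 7 degrees) with the turner's weight on the hook ((((x of turner_eye in the frame of hook0 between -0.018 and -0.01 m and y of turner_eye in the frame of hook0 between -0.008 and 0.008 m and z of turner_eye in the frame of hook0 between -0.004 and 0.004 m) and (x of palette_eye in the frame of hook0 between -0.012 and -0.002 m and y of palette_eye in the frame of hook0 between -0.008 and 0.008 m and z of palette_eye in the frame of hook0 between -0.004 and 0.004 m)) or ((x of turner_eye in the frame of hook1 between -0.018 and -0.01 m and y of turner_eye in the frame of hook1 between -0.008 and 0.008 m and z of turner_eye in the frame of hook1 between -0.004 and 0.004 m) and (x of palette_eye in the frame of hook1 between -0.012 and -0.002 m and y of palette_eye in the frame of hook1 between -0.008 and 0.008 m and z of palette_eye in the frame of hook1 between -0.004 and 0.004 m)) or ((x of turner_eye in the frame of hook2 between -0.018 and -0.01 m and y of turner_eye in the frame of hook2 between -0.008 and 0.008 m and z of turner_eye in the frame of hook2 between -0.004 and 0.004 m) and (x of palette_eye in the frame of hook2 between -0.012 and -0.002 m and y of palette_eye in the frame of hook2 between -0.008 and 0.008 m and z of palette_eye in the frame of hook2 between -0.004 and 0.004 m))) and contact force between turner and rack above 0.3 N and angle between each of turner, palette's own z axis and vertical below 0.12 rad and linear speed of each of turner, palette below 0.02 m/s); the robot touches nothing.
It fails at once if the palette knife is dislodged from its hook (its slot leaves its place by more than 20 mm) (distance of palette_eye from where it was at the start of the episode above 0.02 m).
It fails at once if the knife is pressed against the rack with more than 20 N (contact force between palette and rack above 20 N).
It fails at once if the turner is pressed against the rack with more than 20 N (contact force between turner and rack above 20 N).
It fails at once if a neighbouring tool on the rack is disturbed by more than 15 mm (distance of any of whisk, skimmer from where it was at the start of the episode above 0.015 m).
It fails at once if another thing on the table is moved by more than 20 mm (distance of any of scraper, jug, shaker, cutter, cutter_small from where it was at the start of the episode above 0.02 m).
It also fails if it takes over 48 s, if anything falls off the work surface, if the arm or the gripper's body presses on something with over 40 N, if the wrist force passes 120 N, or if a joint passes its speed limit or range.

### The arm

A 6-joint arm with a two-finger parallel gripper is mounted at the origin on the work surface. World frame = base frame: x ahead of the robot, y to its left, z up, the work surface at z = 0. Lengths are in m, angles in rad, forces in N, time in s.
With the tool pointing down it reaches from about 0.35 to 0.975 m from the base axis. Payload 7.1 kg.
Tool frame: the origin (TCP) lies midway between the tips of the shut fingers; the grasp point (between the pads) lies 19 mm behind it; z points along the fingers, x is the direction in which the jaws open and shut, and the axes are right-handed (so a half turn about z gives the same grasp; the last joint's range is limited). The gripper opens to 88 mm and grips with 3 to 60 N. Pads are 20 mm wide; open, the fingers measure 115 mm over their backs; the gripper's body (75 mm by 178 mm) begins 61 mm behind the grasp point.
Start: joints at [1.104, 0.423, 1.63, -0, 1.089, -0.019], TCP at [0.271, 0.563, 0.223] pointing down, gripper open.
Joint ranges: [-3, 3], [-0.9, 2.11], [0.09, 2.58], [-1.31, 4.45], [0.11, 2.69], [-2.54, 2.54]. Speed limits (rad/s): [2.39, 2.39, 3.01, 3.14, 3.14, 3.14].

### API

Orientations are given as a unit quaternion [w, x, y, z].
In Python, from station import move_pose, movel, movej, command_gripper, wait, inverse_kinematics, read_camera, camera_info, MotionError, job_done, get_time, get_joint_pos, get_qvel, get_effort, get_tcp_pos, get_ee_rot, get_ft_force, get_ft_torque, get_grip_width gives the robot as it stands. Calls block until the motion is done:
- move_pose(position, orientation): joint-space move of the TCP to a pose.
- movel(position, frame=None, v=0.15, until_force=None): straight line of the TCP; frame=None keeps the orientation; v is the mean speed in m/s. With until_force (N) it stops when the force on the tool has changed by that much, and returns True; else False.
- movej(angles): joint-space move.
- command_gripper(opening): opening from 0.0 (shut) to 1.0 (fully open); the grip force is fixed at half the most; returns when the fingers have stopped.
- wait(seconds).
- inverse_kinematics(position, orientation): joint angles nearest the present ones, or None.
- read_camera(name): name is "scene" or "side" or "wrist"; returns the picture (384x512x3 uint8, red, green, blue); there is no depth.
- camera_info(name): a dict with "intrinsics" (3x3 intrinsics, pixels), "T" (4x4, takes a point from camera to world coordinates); the wrist camera has in their place "tool_from_camera" (4x4, takes a point from camera to tool coordinates, whose origin is the TCP and whose axes are the tool frame's). Camera axes: x right, y up, looking along -z (the intrinsics and any distortion apply to the point x, -y, -z); pixel columns grow to the right and rows downward; lengths in m; the calibration is good to about 2 mm. A picture is of the moment at which its call begins: read the wrist's pose just before it. camera_info takes no time and is no camera call.
A pose or a line that the arm cannot do raises MotionError and nothing moves.
- job_done(): hands the job in, once; it reports no verdict.
Readings, each from a call of its own:
- get_time(): time.
- get_joint_pos(): joint angles.
- get_qvel(): joint speeds.
- get_effort(): joint torques, N m.
- get_tcp_pos(): TCP position.
- get_ee_rot(): TCP orientation.
- get_ft_force(): force on the tool from outside, world axes, zero at the start.
- get_ft_torque(): the same for the moment, N m.
- get_grip_width(): opening from 0.0 (shut) to 1.0 (fully open).
Only numpy, scipy, OpenCV 4.12 (cv2) and the standard library are available. Lean on these libraries where they do the work, as an engineer would, in place of code of your own. Each camera call takes 0.05 s, during which the arm holds its last target.

## Working session

There is one attempt and no reset: what is moved stays moved. The work goes in short steps, each a Python script; the robot and the scene stay as the last script left them, time stands still between calls to the robot, and variables do not carry over. Pictures are saved under pics/ and viewed, and the job is handed in when it is done.

```bash
ls; mkdir -p pics; python3 - <<'E'
from station import *
import cv2, numpy as np
for n in ["scene","side","wrist"]:
    im=read_camera(n); cv2.imwrite(f"pics/{n}0.png",im[:,:,::-1])
    print(n,camera_info(n))
print(get_time(),get_tcp_pos(),get_ee_rot(),get_ft_force(),get_grip_width())
E
```

```text
pics
scene {'intrinsics': array([[453.21902346,   0.        , 251.09149316],
       [  0.        , 453.21902346, 187.28678521],
       [  0.        ,   0.        ,   1.        ]]), 'T': array([[ 0.87292168, -0.27757369,  0.40119894,  1.06347522],
       [ 0.48775044,  0.5140036 , -0.70562016, -0.94645798],
       [-0.01035611,  0.81163609,  0.58407158,  0.98871024],
       [ 0.        ,  0.        ,  0.        ,  1.        ]])}
side {'intrinsics': array([[405.65578426,   0.        , 260.34091105],
       [  0.        , 405.65578426, 183.67542637],
       [  0.        ,   0.        ,   1.        ]]), 'T': array([[ 0.96749469,  0.14723343, -0.20561212,  0.27474248],
       [-0.2528673 ,  0.57443035, -0.77851647, -0.73158161],
       [ 0.00348619,  0.80520313,  0.59298883,  0.76120697],
       [ 0.        ,  0.        ,  0.        ,  1.        ]])}
wrist {'intrinsics': array([[312.55508869,   0.        , 253.13949828],
       [  0.        , 312.55508869, 191.27299887],
       [  0.        ,   0.        ,   1.        ]]), 'tool_from_camera': array([[ 9.99998153e-01,  6.03302355e-04, -1.82479040e-03,
         7.13892937e-05],
       [ 3.97754547e-05, -9.55747886e-01, -2.94186976e-01,
        -8.11466185e-02],
       [-1.92152326e-03,  2.94186360e-01, -9.55746145e-01,
        -1.62112550e-01],
       [ 0.00000000e+00,  0.00000000e+00,  0.00000000e+00,
         1.00000000e+00]])}
0.15 [0.27039151 0.56302669 0.22210357] [ 2.87102524e-04  8.46453623e-01  5.32462158e-01 -4.82381024e-04] [ 0.18383275 -0.27826713 -0.04180145] 1.0002800993959158
```

View pics/scene0.png

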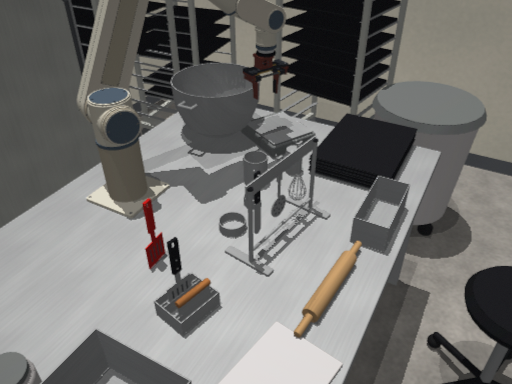

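View pics/side0.png

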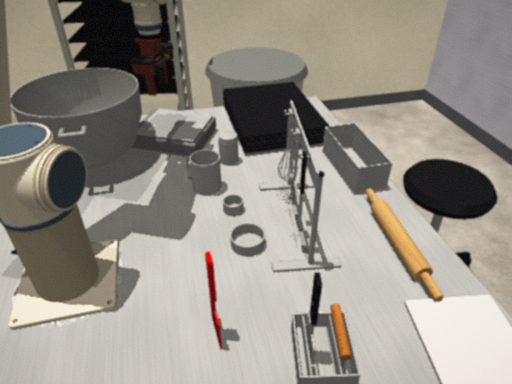

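View pics/wrist0.png

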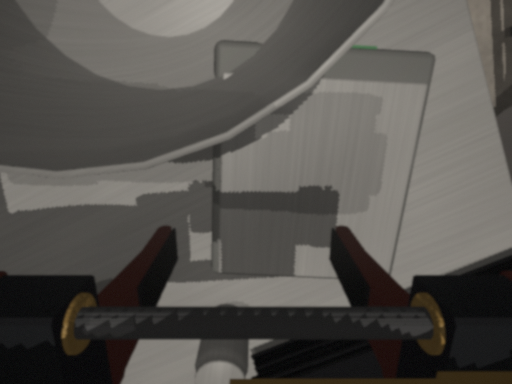

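```bash
cat > h.py <<'E'
import numpy as np, cv2
from station import *
CI={n:camera_info(n) for n in ["scene","side","wrist"]}
def wristT(p,q):
    from scipy.spatial.transform import Rotation as R
    T=np.eye(4);T[:3,:3]=R.from_quat([q[1],q[2],q[3],q[0]]).as_matrix();T[:3,3]=p
    return T@CI["wrist"]["tool_from_camera"]
def ray(n,u,v,T=None):
    K=CI[n]["intrinsics"];T=CI[n]["T"] if T is None else T
    d=np.array([(u-K[0,2])/K[0,0],-(v-K[1,2])/K[1,1],-1.]);d=T[:3,:3]@d
    return T[:3,3],d/np.linalg.norm(d)
def onz(n,u,v,z,T=None):
    o,d=ray(n,u,v,T);return o+d*(z-o[2])/d[2]
def tri(rs):
    A=np.zeros((3,3));b=np.zeros(3)
    for o,d in rs:
        P=np.eye(3)-np.outer(d,d);A+=P;b+=P@o
    x=np.linalg.solve(A,b);return x,[np.linalg.norm((np.eye(3)-np.outer(d,d))@(x-o)) for o,d in rs]
def proj(n,X,T=None):
    K=CI[n]["intrinsics"];T=CI[n]["T"] if T is None else T
    c=T[:3,:3].T@(np.asarray(X)-T[:3,3]);return np.array([K[0,2]+K[0,0]*c[0]/-c[2],K[1,2]-K[1,1]*c[1]/-c[2]])
def crop(im,u0,v0,w,h,s,fn):
    c=cv2.resize(im[v0:v0+h,u0:u0+w],None,fx=s,fy=s,interpolation=cv2.INTER_CUBIC);cv2.imwrite(fn,c)
E
python3 - <<'E'
import cv2
from h import *
a=cv2.imread("pics/scene0.png");b=cv2.imread("pics/side0.png")
c1=cv2.resize(a[130:330,130:330],(600,600),interpolation=cv2.INTER_CUBIC)
cv2.imwrite("pics/s_c1.png",c1)
crop(b,200,90,150,290,2,"pics/d_c1.png")
crop(a,140,185,100,150,4,"pics/s_c2.png")
E
```

```text
(no output)
```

View pics/s_c1.png

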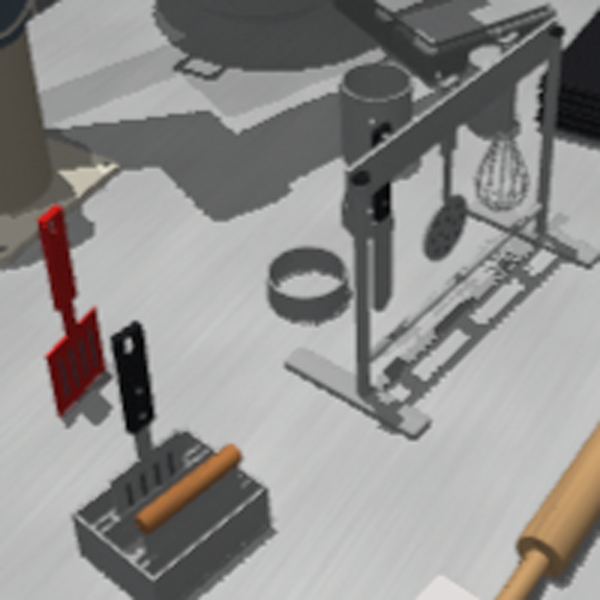

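View pics/d_c1.png

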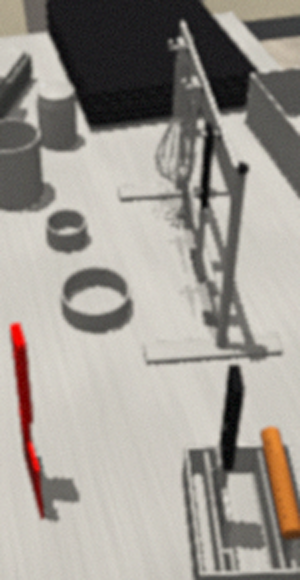

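View pics/s_c2.png

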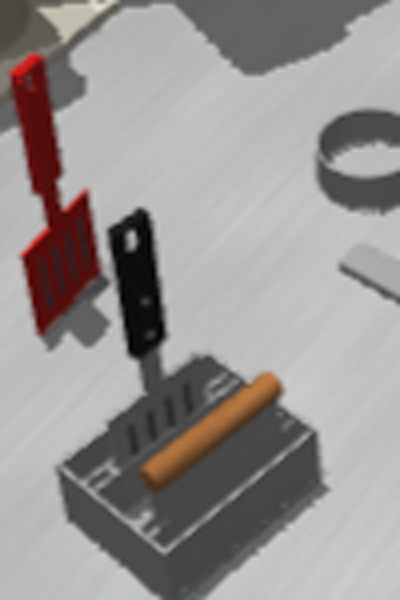

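```bash
python3 - <<'E'
from h import *
np.set_printoptions(precision=4,suppress=True)
for nm,a,b in [("post-y",(250.7,189.3),(321.5,174)),("post+y",(315.7,141),(291.5,102.5)),("turner end",(171.5,238),(318,274)),("knife top",(257.5,171.5),(304,156)),("turner foot",(178.5,273.5),(314.5,325))]:
    print(nm,tri([ray("scene",*a),ray("side",*b)]))
# foot footprints, caddy corners
for nm,u,v,z in [("caddy c left",155.5,302,.054),("near",181,322.5,.054),("right",219.5,292.5,.054),("back",190.5,274.5,.054)]:
    print(nm,onz("scene",u,v,z))
for nm,u,v,z in [("cutter",232.5,221,.035),("sideCut",248,234,.035)]:
    print(nm,onz("scene" if nm=="cutter" else "side",u,v,z))
E
```

```text
post-y (array([ 0.5762, -0.0915,  0.2743]), [np.float64(0.00027095869932290917), np.float64(0.00027095869932286645)])
post+y (array([0.6234, 0.248 , 0.2706]), [np.float64(0.006287290223044779), np.float64(0.006287290223044647)])
turner end (array([ 0.4827, -0.321 ,  0.2429]), [np.float64(0.0017197226855164556), np.float64(0.0017197226855165295)])
knife top (array([ 0.5599, -0.0247,  0.2837]), [np.float64(0.0027377472933464327), np.float64(0.0027377472933464756)])
turner foot (array([ 0.4857, -0.3234,  0.1149]), [np.float64(0.004229483570723807), np.float64(0.00422948357072375)])
caddy c left [ 0.452  -0.3853  0.054 ]
near [ 0.5496 -0.406   0.054 ]
right [ 0.5819 -0.2776  0.054 ]
back [ 0.4759 -0.2614  0.054 ]
cutter [0.4469 0.0122 0.035 ]
sideCut [0.4402 0.0176 0.035 ]
```

```bash
python3 - <<'E'
from h import *
np.set_printoptions(precision=4,suppress=True)
for nm,a,b in [("bowl rim",(216,88),(78,98)),("bowl right rim",(257,88),(140,98)),("red top",(149,202),(209,254)),("red bot",(153,265),(219,344)),("jug",(255,158),(205,158)),("gripper",(265,60),(150,60))]:
    print(nm,tri([ray("scene",*a),ray("side",*b)]))
E
```

```text
bowl rim (array([0.0158, 0.5981, 0.1954]), [np.float64(0.00832586408585026), np.float64(0.008325864085850301)])
bowl right rim (array([0.2031, 0.6241, 0.1929]), [np.float64(0.019637051078818187), np.float64(0.01963705107881825)])
red top (array([ 0.3172, -0.2106,  0.22  ]), [np.float64(0.0027973715583196417), np.float64(0.002797371558319602)])
red bot (array([ 0.3161, -0.2433, -0.0056]), [np.float64(0.0022954226612778164), np.float64(0.002295422661277945)])
jug (array([0.3755, 0.2964, 0.102 ]), [np.float64(0.0022019993871169653), np.float64(0.0022019993871171604)])
gripper (array([0.2556, 0.5968, 0.3304]), [np.float64(0.020900138770483016), np.float64(0.02090013877048292)])
```

```bash
cat >> h.py <<'E'
from scipy.spatial.transform import Rotation as R
def quat(yx,tilt=0.0):
    """tool down, tool y = direction angle yx (rad, world) ; tilt: rotate about tool x (rad)"""
    y=np.array([np.cos(yx),np.sin(yx),0]);z=np.array([0,0,-1.]);x=np.cross(y,z)
    r=R.from_matrix(np.c_[x,y,z])*R.from_euler('x',tilt)
    q=r.as_quat();return np.array([q[3],q[0],q[1],q[2]])
def snap(fn):
    p=get_tcp_pos();q=get_ee_rot();im=read_camera("wrist")
    cv2.imwrite(f"pics/{fn}.png",im[:,:,::-1]);np.savez(f"pics/{fn}.npz",p=p,q=q)
def WT(fn):
    d=np.load(f"pics/{fn}.npz");return wristT(d["p"],d["q"])
E
python3 - <<'E'
from h import *
a=np.arctan2(-.138,.99)
p=get_tcp_pos();movel(p+[0,0,0.15],v=0.3)
move_pose([0.53,-0.02,0.37],quat(a));wait(0.2)
snap("w1"); print(get_time(),get_tcp_pos(),get_ft_force(),get_joint_pos())
movel([0.53,0.05,0.39],v=0.25);wait(0.2)
snap("w2");print(get_time(),get_tcp_pos(),get_ft_force())
E
```

```text
3.325 [ 0.53001424 -0.0195705   0.36996434] [-0.16572516 -0.0779183   0.24921672] [-5.93585154e-02  1.38386030e-01  1.67233891e+00  2.11115768e-05
  1.33095927e+00 -1.49237885e+00]
4.0167 [0.52983449 0.04922049 0.38960268] [-0.19829978 -0.23078622  0.43986257]
```

View pics/w1.png

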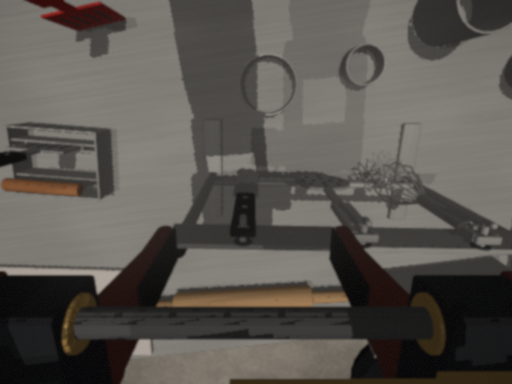

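View pics/w2.png

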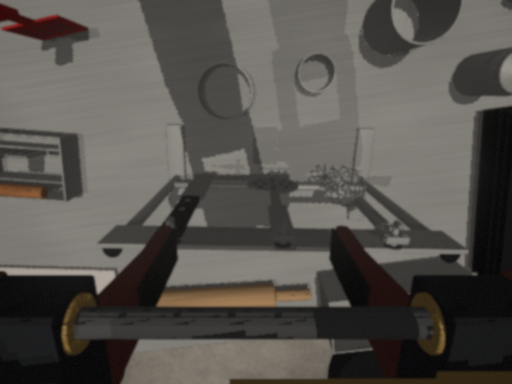

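```bash
python3 - <<'E'
from h import *
a=np.arctan2(-.138,.99)
movel([0.59,-0.02,0.345],v=0.25);wait(0.25)
snap("w3");print(get_time(),get_tcp_pos())
a=cv2.imread("pics/w3.png");crop(a,170,110,180,130,4,"pics/w3c.png")
E
```

```text
4.875 [ 0.5898189  -0.01920255  0.34596019]
```

View pics/w3.png

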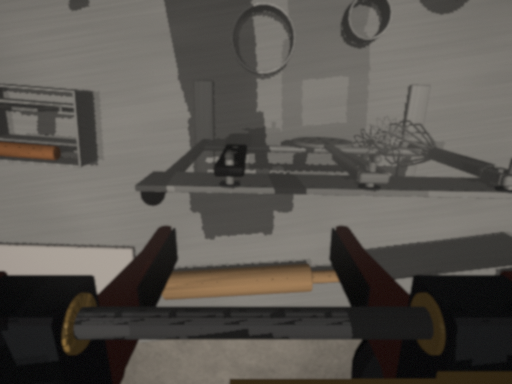

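View pics/w3c.png

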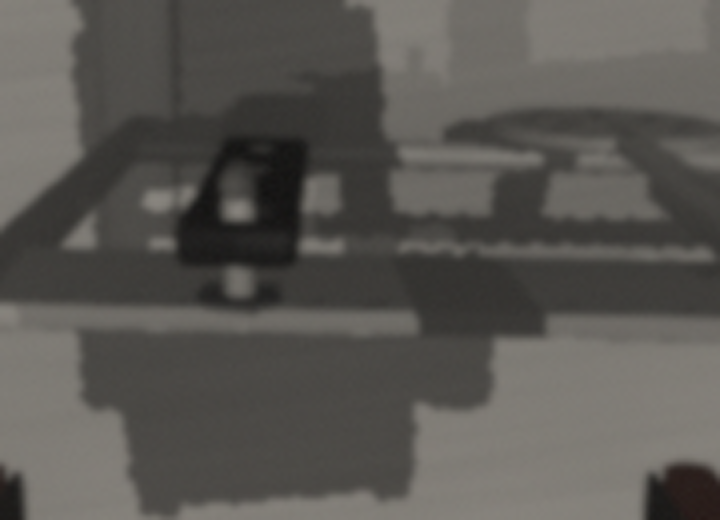

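```bash
python3 - <<'E'
from h import *
np.set_printoptions(precision=4,suppress=True)
im=cv2.imread("pics/w3.png");g=cv2.GaussianBlur(cv2.cvtColor(im,cv2.COLOR_BGR2GRAY).astype(float),(0,0),0.8)
T=WT("w3")
P=[]
for u in list(range(180,268,4))+list(range(312,352,4))+list(range(392,480,4)):
    dg=np.diff(g[176:192+ (0),u]); k=np.argmax(dg)
    if dg[k]<6: continue
    y=176+k+.5
    if 0<k<len(dg)-1: y+=.5*(dg[k-1]-dg[k+1])/(dg[k-1]-2*dg[k]+dg[k+1])
    P.append(np.r_[onz("wrist",u,y,.287,T)[:2],u,y])
P=np.array(P)
for i in range(3):
    c=np.polyfit(P[:,1],P[:,0],1);r=P[:,0]-np.polyval(c,P[:,1]);P=P[abs(r)<max(.002,2*r.std())]
print(len(P),c,r.std(),"angle deg",np.degrees(np.arctan(c[0])))
b=onz("wrist",229.5,184.5,.285,T);print("rod base",b, "line x at y", np.polyval(c,b[1]))
print("lip top", [onz("wrist",229.5,v,.293,T) for v in (158,160,162,164)])
# strip ends: left end
bright=cv2.convertScaleAbs(im,alpha=2.2)
crop(bright,130,130,130,80,6,"pics/w3d.png")
crop(bright,340,130,170,80,4,"pics/w3e.png")
E
```

```text
52 [0.1588 0.5765] 0.0002086291428588056 angle deg 9.020564743269116
rod base [ 0.5701 -0.0336  0.285 ] line x at y 0.5711674091769807
lip top [array([ 0.549 , -0.0296,  0.293 ]), array([ 0.5504, -0.0299,  0.293 ]), array([ 0.5518, -0.0301,  0.293 ]), array([ 0.5532, -0.0303,  0.293 ])]
```

View pics/w3d.png

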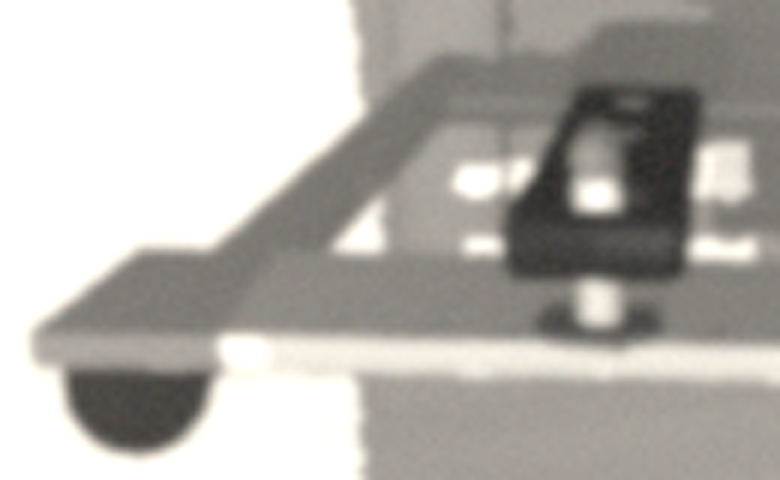

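View pics/w3e.png

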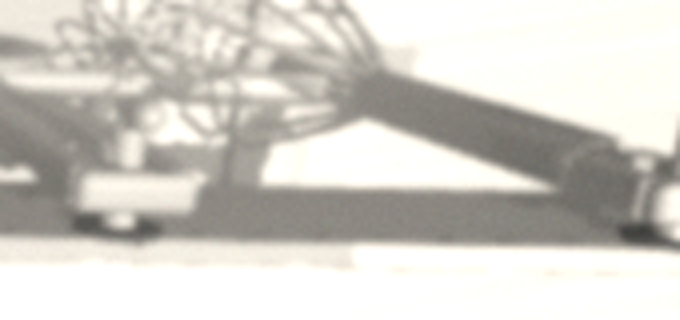

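```bash
cat >> h.py <<'E'
class Rack: pass
def rackT(yaw,hx,hy,z=.285):
    T=np.eye(4);T[:3,:3]=R.from_euler('z',yaw).as_matrix();T[:3,3]=[hx,hy,z];return T
def hp(T,x,y,z): return (T@[x,y,z,1])[:3]
E
python3 - <<'E'
from h import *
np.set_printoptions(precision=1,suppress=True)
T=WT("w3"); yaw=-np.radians(9.02)
ax=np.array([np.cos(yaw),np.sin(yaw)]);ay=np.array([-np.sin(yaw),np.cos(yaw)])
# choose y such that rod col=229.6 at base
y0=-0.0336;H=rackT(yaw,0.5765+.1588*y0,y0)
for nm,p in dict(base=(0,0,0),striptop=(0,0,.002),rodmid=(-.002,0,0),lipTop=(-.0235,0,.008),lipIn=(-.0205,0,.005),lipOut=(-.0265,0,.005),lipOutLow=(-.0265,0,-.003),left=(0,-.07,.002),right=(0,.28,.002),stripbot=(0,0,-.043),stripbackL=(.005,-.07,.002),rodB=(0,-.003,-.003),rodC=(0,.003,-.003)).items():
    q=proj("wrist",hp(H,*p),T);print(nm,q,"w3d crop",(q-130)*6)
E
```

```text
base [229.7 185.8] w3d crop [598.4 334.9]
striptop [229.5 186.6] w3d crop [597.3 339.4]
rodmid [229.7 183.2] w3d crop [598.4 319.3]
lipTop [228.9 156.6] w3d crop [593.2 159.8]
lipIn [229.2 160. ] w3d crop [595.1 180. ]
lipOut [229.2 151.6] w3d crop [595.  129.6]
lipOutLow [229.9 149.7] w3d crop [599.6 118. ]
left [134.3 184.8] w3d crop [ 25.7 328.9]
right [605.8 193.5] w3d crop [2855.1  381.2]
stripbot [233.1 172.1] w3d crop [618.8 252.4]
stripbackL [134.9 191.3] w3d crop [ 29.5 367.8]
rodB [226.  184.6] w3d crop [576.1 327.8]
rodC [234.  184.8] w3d crop [624.  328.6]
```

```bash
python3 - <<'E'
from h import *
a=np.radians(-13)
move_pose([0.45,-0.34,0.36],quat(a));wait(0.2);snap("t1")
movel([0.505,-0.325,0.315],v=0.25);wait(0.2);snap("t2");print(get_time(),get_tcp_pos(),get_ft_force())
i1=cv2.imread("pics/t1.png");i2=cv2.imread("pics/t2.png")
cv2.imwrite("pics/t12.png",np.hstack([cv2.convertScaleAbs(i[60:340,100:400],alpha=1.8) for i in (i1,i2)]))
E
```

```text
7.1333 [ 0.50462823 -0.32558083  0.31624856] [-0.26431939 -0.15913951 -0.60718315]
```

View pics/t12.png

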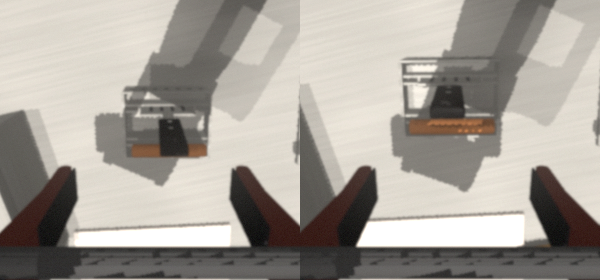

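```bash
python3 - <<'E'
from h import *
i1=cv2.convertScaleAbs(cv2.imread("pics/t1.png"),alpha=2);i2=cv2.convertScaleAbs(cv2.imread("pics/t2.png"),alpha=2)
crop(i1,215,135,110,90,7,"pics/t1c.png");crop(i2,195,105,110,90,7,"pics/t2c.png")
E
```

```text
(no output)
```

View pics/t1c.png

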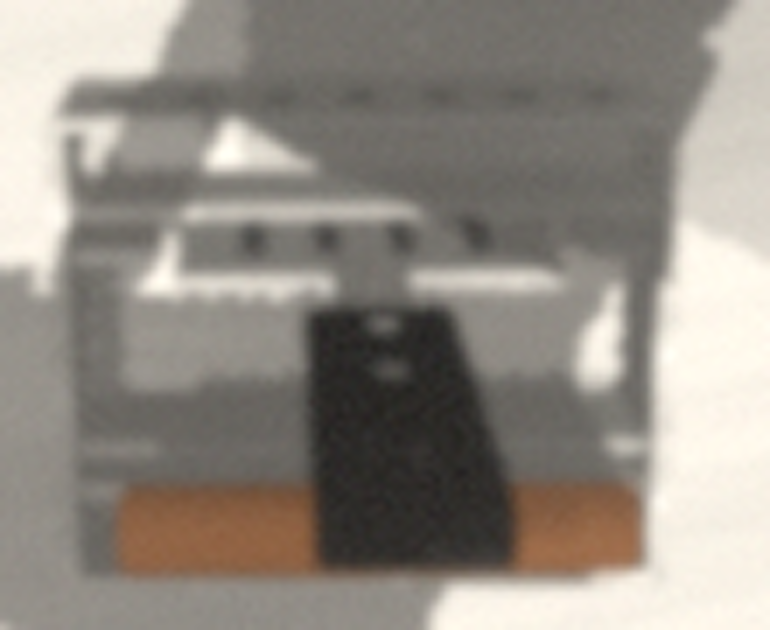

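View pics/t2c.png

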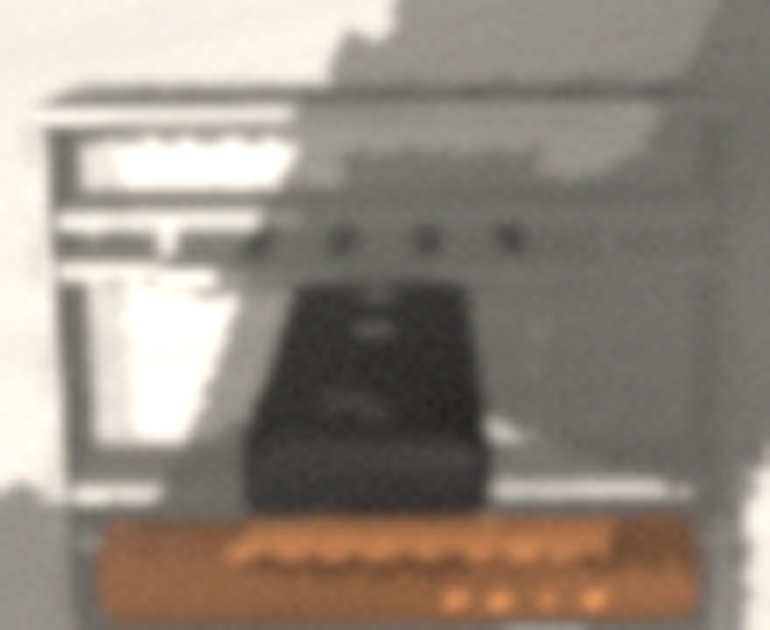

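```bash
python3 - <<'E'
from h import *
np.set_printoptions(precision=4,suppress=True)
T1=WT("t1");T2=WT("t2")
c1=lambda x,y:(215+x/7,135+y/7); c2=lambda x,y:(195+x/7,105+y/7)
print("top centre t2",onz("wrist",*c2(367,471),.239,T2),"fl",onz("wrist",*c2(247,437),.239,T2),"fr",onz("wrist",*c2(487,437),.239,T2),"b",onz("wrist",*c2(367,505),.239,T2))
fl=onz("wrist",*c2(247,437),.239,T2);fr=onz("wrist",*c2(487,437),.239,T2);print(np.linalg.norm(fl-fr),np.degrees(np.arctan2(*(fr-fl)[:2])))
print("t1 top back edge",onz("wrist",*c1(415,567),.239,T1))
print("foot front t2",onz("wrist",*c2(380,290),.128,T2),"t1",onz("wrist",*c1(381,311),.128,T1))
print("tri foot",tri([ray("wrist",*c2(380,290),T2),ray("wrist",*c1(381,311),T1)]))
print("tri top back",tri([ray("wrist",*c2(367,505),T2),ray("wrist",*c1(415,567),T1)]))
# slot line of caddy: blade upper region at z~.116.. blade lower edge
print("caddy L/R slot wall z=.054",onz("wrist",*c2(60,270),.054,T2),onz("wrist",*c2(690,490),.054,T2),onz("wrist",*c2(70,492),.054,T2))
E
```

```text
top centre t2 [ 0.4815 -0.3244  0.239 ] fl [ 0.4746 -0.3365  0.239 ] fr [ 0.4807 -0.3104  0.239 ] b [ 0.4853 -0.3253  0.239 ]
0.026841678398842255 13.057258202401707
t1 top back edge [ 0.4859 -0.3255  0.239 ]
foot front t2 [ 0.4789 -0.3235  0.128 ] t1 [ 0.4792 -0.323   0.128 ]
tri foot (array([ 0.4784, -0.3231,  0.1311]), [np.float64(0.0001833007550659963), np.float64(0.00018330075506608516)])
tri top back (array([ 0.4847, -0.3253,  0.2416]), [np.float64(0.00020034444275997867), np.float64(0.00020034444276001144)])
caddy L/R slot wall z=.054 [ 0.4724 -0.3864  0.054 ] [ 0.5432 -0.2757  0.054 ] [ 0.5156 -0.3965  0.054 ]
```

```bash
python3 - <<'E'
from h import *
np.set_printoptions(precision=4,suppress=True)
movel([0.4786,-.3237,.30],v=0.15)
print(movel([0.4786,-.3237,.185],v=0.12,until_force=6),get_tcp_pos())
snap("g0")
command_gripper(0.6);snap("g1")
print(get_tcp_pos(),get_time(),get_grip_width(),get_ft_force())
i1=cv2.imread("pics/g0.png");i2=cv2.imread("pics/g1.png")
cv2.imwrite("pics/g01.png",np.hstack([cv2.convertScaleAbs(i[100:340,100:400],alpha=1.8) for i in (i1,i2)]))
E
```

```text
False [ 0.4791 -0.324   0.1857]
[ 0.4786 -0.3237  0.185 ] 9.4083 0.5995519014653239 [0.3298 0.4387 0.6005]
```

View pics/g01.png

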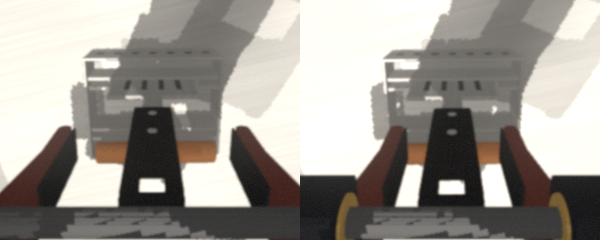

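```bash
python3 - <<'E'
from h import *
np.set_printoptions(precision=4,suppress=True)
command_gripper(0.0);wait(0.2);snap("g2")
print(get_tcp_pos(),get_time(),get_grip_width(),get_ft_force(),get_ft_torque())
cv2.imwrite("pics/g2b.png",cv2.convertScaleAbs(cv2.imread("pics/g2.png"),alpha=1.8))
im=read_camera("side");cv2.imwrite("pics/gs.png",im[:,:,::-1]);crop(im[:,:,::-1],270,200,120,180,4,"pics/gsc.png")
E
```

```text
[ 0.4785 -0.3237  0.1849] 10.1667 0.3203238212962819 [ 0.8851 -0.0746 -1.5297] [-0.0267 -0.0157  0.0151]
```

View pics/g2b.png

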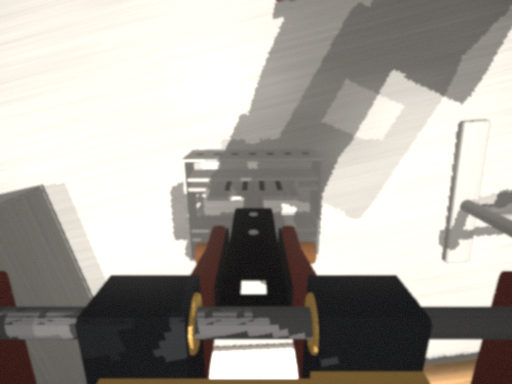

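View pics/gsc.png

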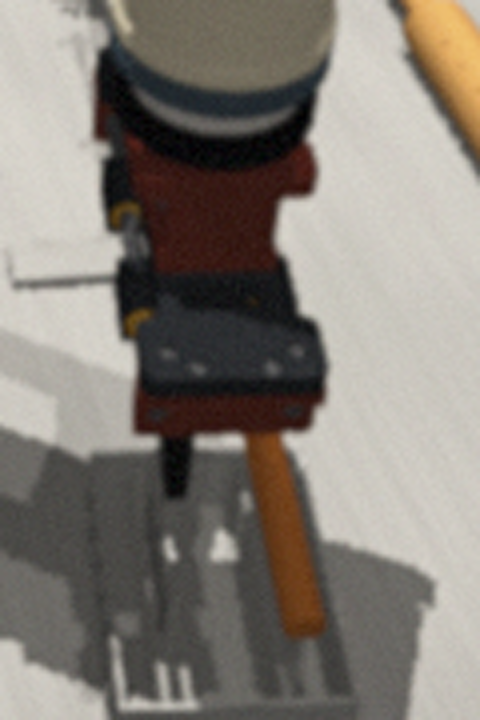

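```bash
python3 - <<'E'
from h import *
np.set_printoptions(precision=1,suppress=True)
TC=CI["wrist"]["tool_from_camera"]
for ez in (-.046,-.048,-.050,-.052):
  for oy in (.001,.003,.005):
    print(ez,oy,proj("wrist",[0,oy+.005,ez+.022],TC),proj("wrist",[0,oy-.005,ez],TC),proj("wrist",[.006,oy-.005,ez+.022],TC)[0]-proj("wrist",[-.006,oy-.005,ez+.022],TC)[0], "foot front",proj("wrist",[0,oy-.005,ez+.105],TC))
im=cv2.convertScaleAbs(cv2.imread("pics/g2.png"),alpha=2.5);crop(im,200,190,110,120,5,"pics/g2c.png")
E
```

```text
-0.046 0.001 [252.5 275.7] [252.5 283.6] 24.243534627466488 foot front [252.5 202.7]
-0.046 0.003 [252.5 279.1] [252.5 287.7] 24.151548764770837 foot front [252.5 205.2]
-0.046 0.005 [252.5 282.6] [252.5 291.7] 24.060258297021903 foot front [252.5 207.7]
-0.048 0.001 [252.5 277.9] [252.5 286.4] 24.546779826480872 foot front [252.5 203.6]
-0.048 0.003 [252.5 281.4] [252.5 290.5] 24.452482875215935 foot front [252.5 206.1]
-0.048 0.005 [252.5 284.9] [252.5 294.5] 24.358907638765146 foot front [252.5 208.7]
-0.05 0.001 [252.5 280.2] [252.5 289.2] 24.857707276087496 foot front [252.5 204.5]
-0.05 0.003 [252.5 283.7] [252.5 293.3] 24.761011032248405 foot front [252.5 207.1]
-0.05 0.005 [252.5 287.2] [252.5 297.4] 24.66506416826323 foot front [252.5 209.6]
-0.052 0.001 [252.5 282.5] [252.5 292.1] 25.17661264848863 foot front [252.5 205.4]
-0.052 0.003 [252.5 286.1] [252.5 296.3] 25.07742436181536 foot front [252.5 208. ]
-0.052 0.005 [252.5 289.6] [252.5 300.4] 24.979014552255563 foot front [252.5 210.6]
```

View pics/g2c.png

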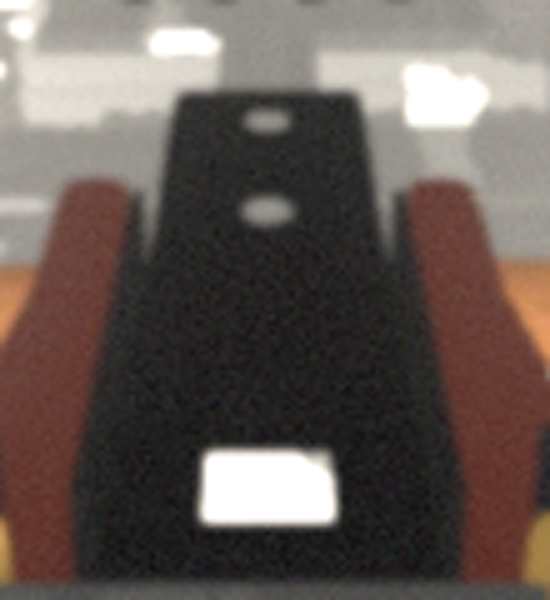

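```bash
python3 - <<'E'
from h import *
np.set_printoptions(precision=4,suppress=True)
f0=get_ft_force()
movel([0.4785,-.3237,.305],v=0.1);wait(0.2);snap("l1")
print(get_tcp_pos(),get_time(),get_grip_width(),get_ft_force(),get_ft_torque())
im=read_camera("side");cv2.imwrite("pics/ls.png",im[:,:,::-1]);crop(im[:,:,::-1],240,140,140,200,3.5 and 4,"pics/lsc.png")
im=cv2.convertScaleAbs(cv2.imread("pics/l1.png"),alpha=2.5);crop(im,190,170,130,140,5,"pics/l1c.png")
E
```

```text
[ 0.4784 -0.3236  0.3046] 11.8167 0.31721451784032334 [ 0.276   0.4561 -2.311 ] [-0.0072  0.0398 -0.0343]
```

View pics/l1c.png

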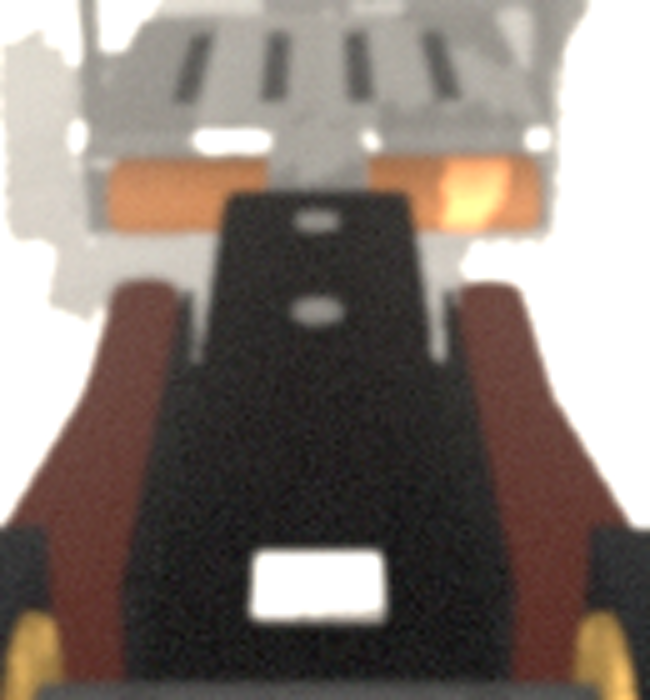

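View pics/lsc.png

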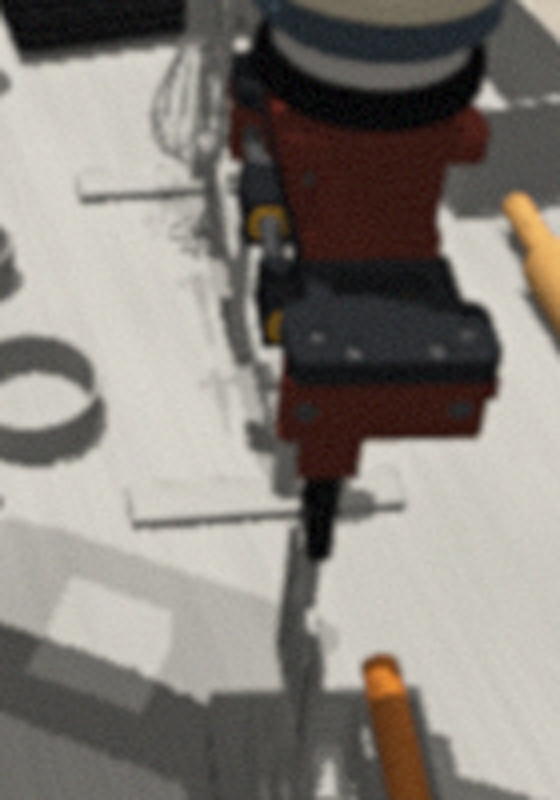

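```bash
python3 - <<'E'
from h import *
np.set_printoptions(precision=1,suppress=True)
TC=CI["wrist"]["tool_from_camera"]
im=cv2.convertScaleAbs(cv2.imread("pics/l1.png"),alpha=2);crop(im,180,120,140,100,5,"pics/l1d.png")
for pit in (-2,-1,0,1,2):
    r=R.from_euler('x',pit,degrees=True).as_matrix();e=np.array([0,.004,-.049]);g=e+[0,0,.03]
    f=lambda x,y,z:proj("wrist",g+r@(np.array([x,y,z])+e-g),TC)
    print(pit,"blade bot",f(-.04,-.002,.225),f(.04,-.002,.225),"blade top",f(-.04,-.002,.140),"foot",f(0,-.005,.105),"slot",f(0,.005,.022),f(0,-.005,0))
E
```

```text
-2 blade bot [216.7 179.1] [288.2 179. ] blade top [205.7 201.3] foot [252.5 211.1] slot [252.5 284. ] [252.5 291.5]
-1 blade bot [216.6 176.1] [288.3 176.1] blade top [205.6 199.2] foot [252.5 209.5] slot [252.5 284.1] [252.5 292.7]
0 blade bot [216.5 173.2] [288.4 173.1] blade top [205.5 197. ] foot [252.5 207.9] slot [252.5 284.3] [252.5 293.9]
1 blade bot [216.4 170.2] [288.5 170.1] blade top [205.4 194.9] foot [252.5 206.3] slot [252.5 284.4] [252.5 295.1]
2 blade bot [216.3 167.2] [288.7 167.2] blade top [205.3 192.8] foot [252.5 204.6] slot [252.5 284.6] [252.5 296.3]
```

View pics/l1d.png

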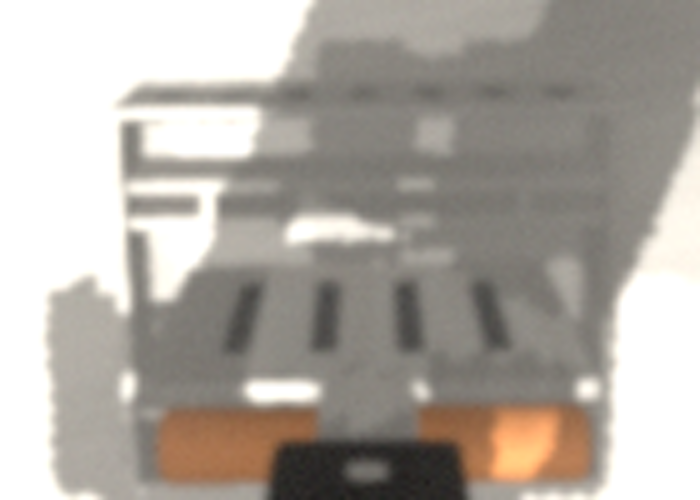

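```bash
cat >> h.py <<'E'
YAW=-np.radians(9.02);Y0=-.0335
H=rackT(YAW,0.5765+.1588*Y0,Y0)
OY,EZ=.004,-.049
def tcp_for(x,y,z):
    e=hp(H,x,y,z);return e-np.array([np.cos(YAW),np.sin(YAW),0])*OY+[0,0,EZ]
def eye():
    p=get_tcp_pos();e=p+np.array([np.cos(YAW),np.sin(YAW),0])*OY-[0,0,EZ]
    return (np.linalg.inv(H)@np.r_[e,1])[:3]
E
python3 - <<'E'
from h import *
np.set_printoptions(precision=4,suppress=True)
movel(tcp_for(-.06,0,.06),frame=quat(YAW),v=0.15)
movel(tcp_for(-.048,0,.012),v=0.08);wait(0.3)
print(eye(),get_time(),get_ft_force());snap("a1")
im=read_camera("side")[:,:,::-1];cv2.imwrite("pics/as.png",im);crop(im,240,90,120,150,4,"pics/asc.png")
im=read_camera("scene")[:,:,::-1];cv2.imwrite("pics/asn.png",im);crop(im,200,110,130,150,4,"pics/asnc.png")
im=cv2.convertScaleAbs(cv2.imread("pics/a1.png"),alpha=2.2);crop(im,190,170,130,140,5,"pics/a1c.png")
E
```

```text
[-0.0479  0.      0.0124] 15.0917 [-0.0958 -0.0871 -1.5961]
```

View pics/a1c.png

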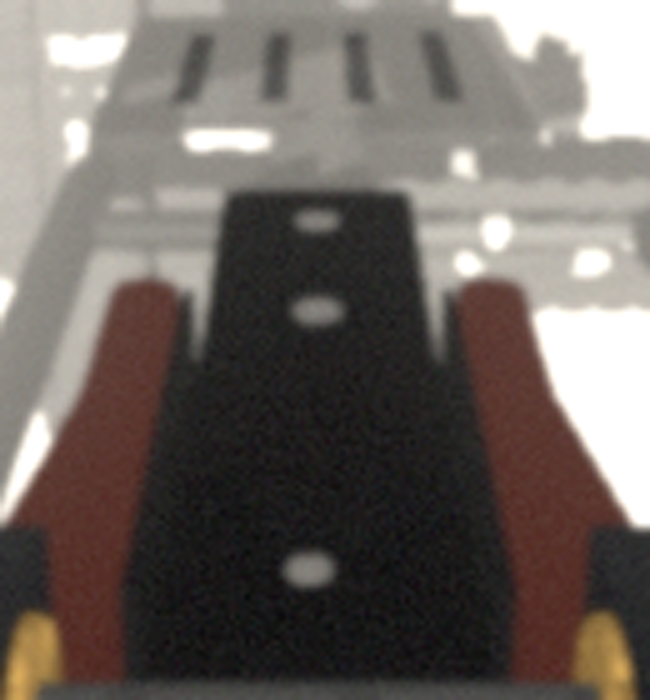

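View pics/asc.png

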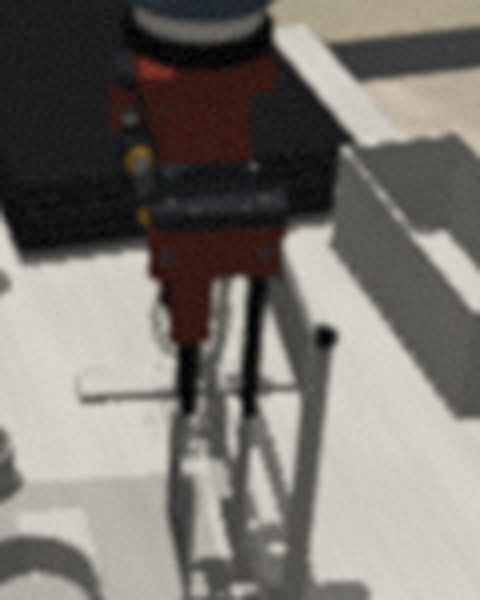

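View pics/asnc.png

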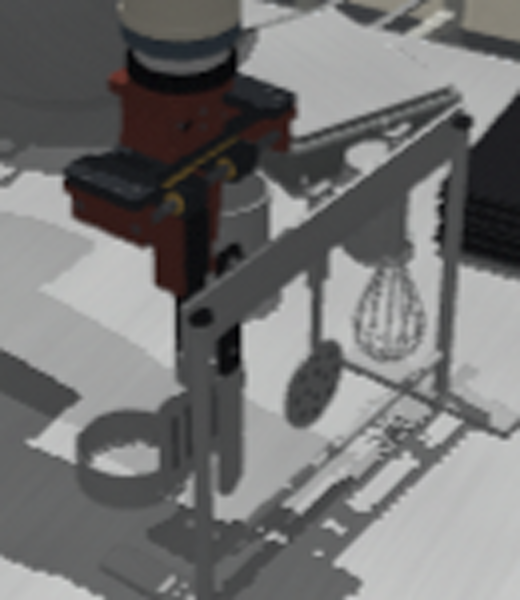

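```bash
python3 - <<'E'
from h import *
np.set_printoptions(precision=4,suppress=True)
f0=get_ft_force();hit=movel(tcp_for(-.024,0,.012),v=0.025,until_force=2.0)
print(hit,eye(),get_ft_force()-f0,get_time());snap("b1")
if not hit:
    wait(.15);f0=get_ft_force();hit=movel(tcp_for(-.0165,0,.012),v=0.01,until_force=2.0)
    print(hit,eye(),get_ft_force()-f0,get_time());snap("b2")
    im=read_camera("side")[:,:,::-1];crop(im,240,90,120,150,4,"pics/b2s.png")
    im=cv2.convertScaleAbs(cv2.imread("pics/b2.png"),alpha=2.2);crop(im,190,170,130,140,5,"pics/b2c.png")
E
```

```text
False [-0.0242 -0.      0.012 ] [0.5766 0.562  0.7511] 16.35
False [-0.0164  0.      0.012 ] [-0.174   0.3591  0.0491] 17.45
```

View pics/b2s.png

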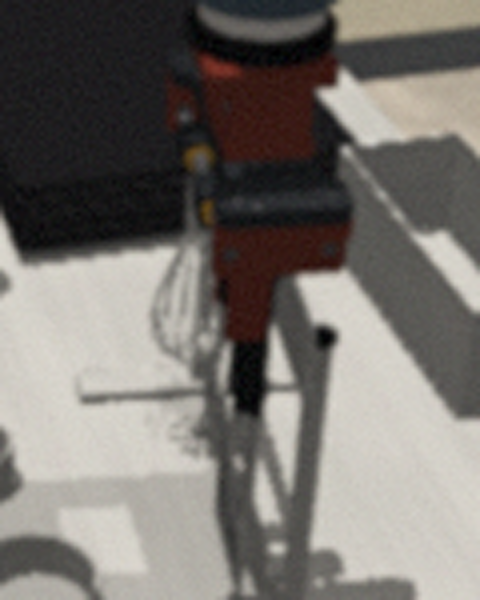

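View pics/b2c.png

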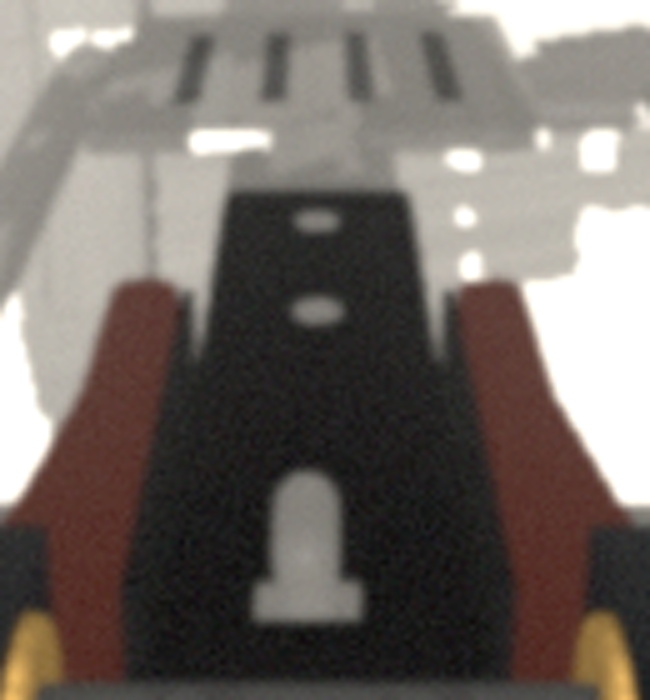

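```bash
python3 - <<'E'
from h import *
np.set_printoptions(precision=4,suppress=True)
f0=get_ft_force();
for x in (-.0155,-.0147,-.0140,-.0133,-.0126,-.0119,-.0112,-.0105):
    hit=movel(tcp_for(x,-.0008,.012),v=0.008,until_force=3.0)
    f=get_ft_force()-f0;ax=H[:3,0]
    print(hit,eye(),"along x %.2f"%(f@ax),f,get_time())
    if hit or f@ax<-2.5: break
snap("b3")
im=cv2.convertScaleAbs(cv2.imread("pics/b3.png"),alpha=2.2);crop(im,190,170,130,140,5,"pics/b3c.png")
E
```

```text
False [-0.0155 -0.0009  0.012 ] along x 0.36 [ 0.4962  0.8081 -0.3172] 17.8583
False [-0.0146 -0.0008  0.012 ] along x -0.42 [-0.2667  0.9863 -0.0608] 18.1083
False [-0.0139 -0.0008  0.012 ] along x -0.67 [-0.6101  0.4278  0.3693] 18.3583
False [-0.0132 -0.0008  0.012 ] along x -0.65 [-0.6446  0.068   0.4148] 18.6083
False [-0.0125 -0.0008  0.012 ] along x -0.66 [-0.5629  0.6709  0.4151] 18.8583
False [-0.0124 -0.0008  0.0119] along x -3.64 [-3.3674  1.9881  2.3697] 19.1083
```

View pics/b3c.png

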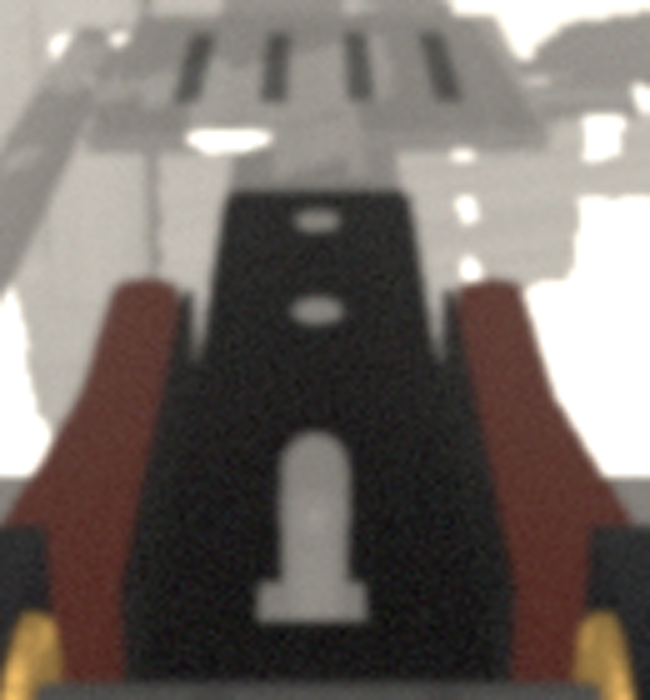

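```bash
python3 - <<'E'
from h import *
np.set_printoptions(precision=4,suppress=True)
movel(tcp_for(-.0135,-.0008,.012),v=0.008);wait(0.2)
f0=get_ft_force();print(eye(),f0)
for z in (.006,.003,.0015,0,-.001,-.002,-.003,-.004):
    hit=movel(tcp_for(-.0135,-.0008,z),v=0.01,until_force=2.2)
    f=get_ft_force()-f0;print(hit,eye(),f,get_time())
    if hit or f[2]>2: break
wait(0.3);print(eye(),get_ft_force()-f0,get_ft_force(),get_time());snap("c1")
im=cv2.convertScaleAbs(cv2.imread("pics/c1.png"),alpha=2.2);crop(im,190,170,130,140,5,"pics/c1c.png")
im=read_camera("side")[:,:,::-1];crop(im,240,90,120,150,4,"pics/c1s.png")
E
```

```text
[-0.0133 -0.0008  0.012 ] [ 0.5608 -0.9106 -2.3566]
False [-0.0135 -0.0008  0.006 ] [-1.1033  0.3709 -0.1584] 20.4583
False [-0.0136 -0.0008  0.0029] [0.0663 1.0729 0.4184] 20.9083
False [-0.0136 -0.0008  0.0014] [-0.4189  0.423   1.1009] 21.2083
True [-0.0133 -0.0008  0.0006] [-1.157   0.9712  5.7905] 21.4167
[-0.0133 -0.0008  0.0006] [-0.8128  0.6915  7.9318] [-0.2519 -0.2191  5.5752] 21.7167
```

View pics/c1c.png

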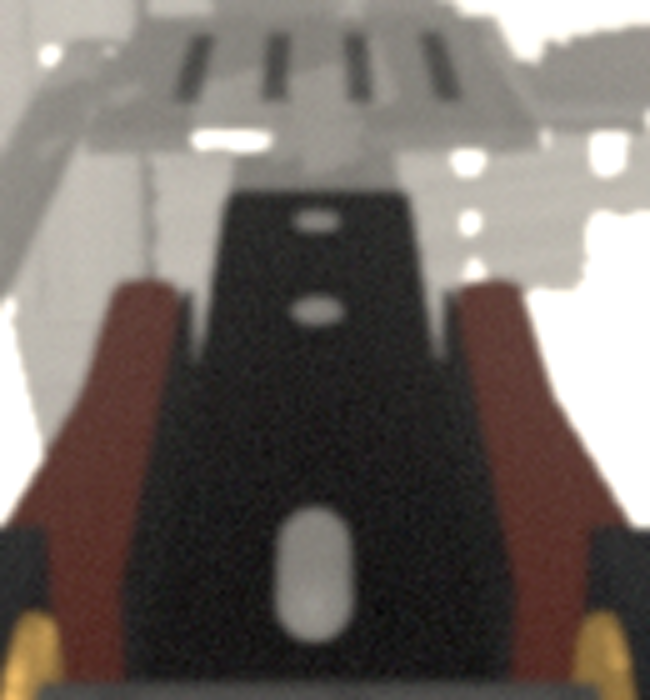

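View pics/c1s.png

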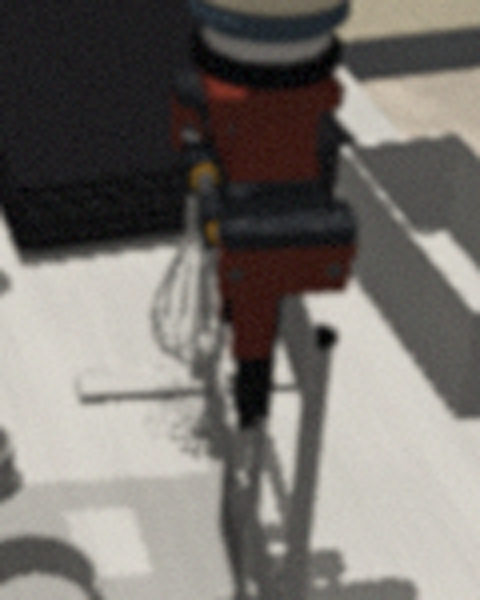

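```bash
python3 - <<'E'
from h import *
np.set_printoptions(precision=4,suppress=True)
p=get_tcp_pos()
e=eye()
movel(tcp_for(e[0],e[1],e[2]+.0004),v=0.005);wait(0.4)
print(eye(),get_ft_force(),get_time())
command_gripper(0.55);wait(0.3)
print(get_grip_width(),get_ft_force(),get_tcp_pos(),get_time());snap("d1")
im=cv2.convertScaleAbs(cv2.imread("pics/d1.png"),alpha=2.0);cv2.imwrite("pics/d1c.png",im)
im=read_camera("side")[:,:,::-1];crop(im,240,90,120,150,4,"pics/d1s.png")
E
```

```text
[-0.0134 -0.0008  0.0008] [-0.7639 -0.1976 -1.3356] 22.6833
0.5495514765925242 [-0.1587 -0.5096 -0.4746] [ 0.5539 -0.0315  0.237 ] 23.5167
```

View pics/d1c.png

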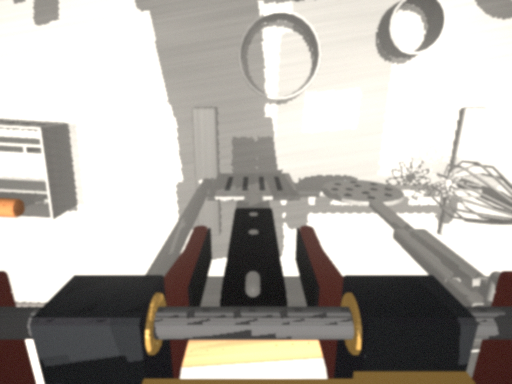

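View pics/d1s.png

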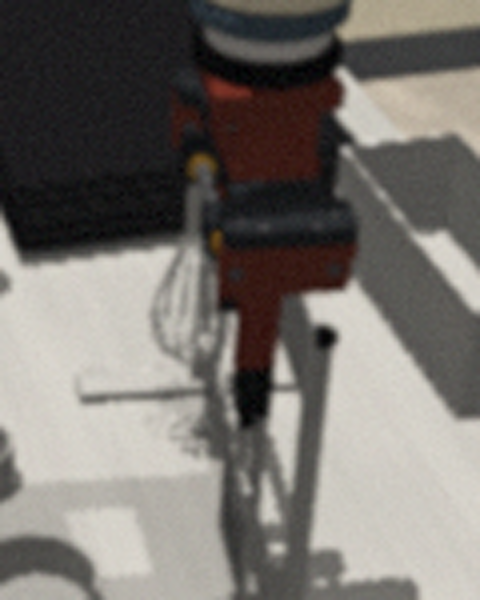

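```bash
python3 - <<'E'
from h import *
np.set_printoptions(precision=4,suppress=True)
p=get_tcp_pos()
print(movel(p+[0,0,.10],v=0.05,until_force=4),get_time(),get_ft_force())
movel(hp(H,.019,.013,.065),v=0.1);wait(0.3);snap("e1")
im=cv2.convertScaleAbs(cv2.imread("pics/e1.png"),alpha=2.0);crop(im,170,110,180,130,4,"pics/e1c.png")
im=read_camera("side")[:,:,::-1];crop(im,240,90,120,150,4,"pics/e1s.png")
im=read_camera("scene")[:,:,::-1];crop(im,200,110,130,150,4,"pics/e1n.png")
print(get_time(),get_tcp_pos())
E
```

```text
False 25.7667 [-0.1012  0.4413 -0.2014]
26.775 [ 0.5918 -0.0237  0.35  ]
```

View pics/e1c.png

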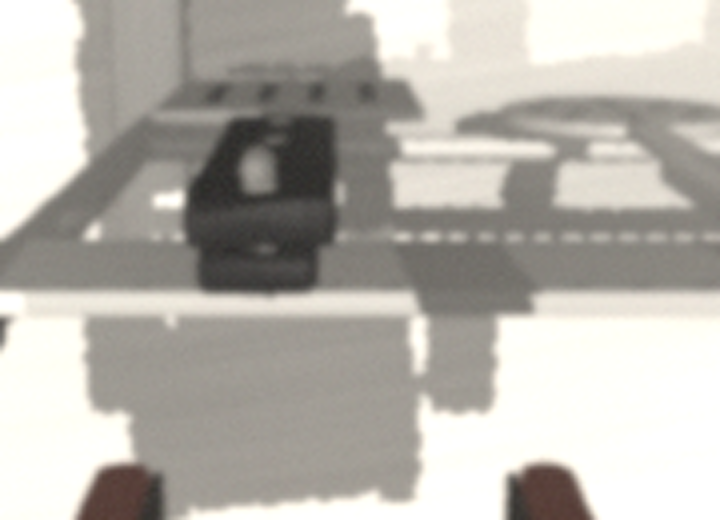

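View pics/e1s.png

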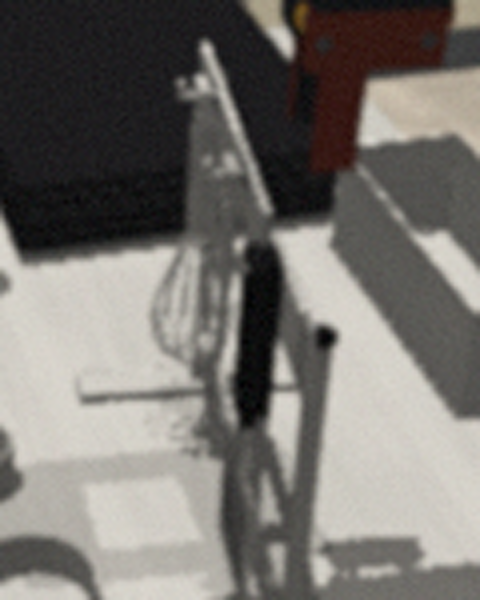

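View pics/e1n.png

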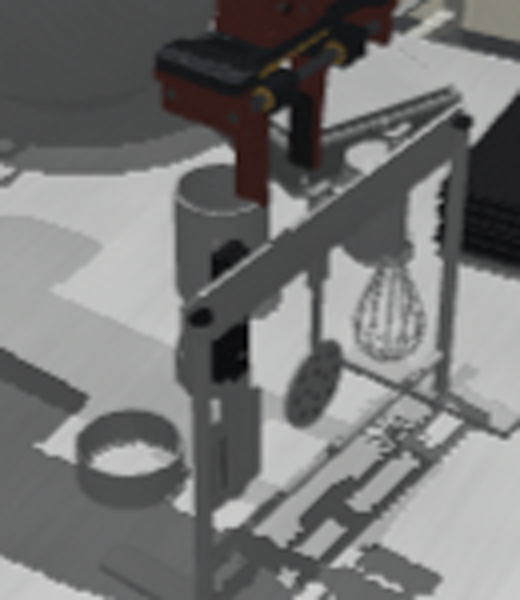

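```bash
python3 - <<'E'
from h import *
np.set_printoptions(precision=4,suppress=True)
T=WT("e1");c=lambda x,y:(170+x/4,110+y/4);Hi=np.linalg.inv(H)
f=lambda x,y,z:(Hi@np.r_[onz("wrist",*c(x,y),z,T),1])[:3]
print("turner top front",f(262,201,.291),"top rear",f(262,243,.291),"knife top rear",f(258,290,.29),"foot front",f(284,118,.180), "strip edge",f(258,293,.287))
wait(.3);snap("e2");d=cv2.absdiff(cv2.imread("pics/e1.png"),cv2.imread("pics/e2.png"));print(d[110:220,200:270].max(),d[110:220,200:270].mean())
E
```

```text
turner top front [-0.0177  0.0006  0.006 ] top rear [-0.01    0.0005  0.006 ] knife top rear [-0.0009 -0.0004  0.005 ] foot front [-0.0177  0.0007 -0.105 ] strip edge [ 0.0005 -0.0006  0.002 ]
21 1.574978354978355
```

```bash
python3 - <<'E'
from h import *
print(get_time(),get_ft_force(),abs(get_qvel()).max());print(job_done())
E
```

```text
27.125 [0.69695167 0.02395003 0.32262431] 0.0023031554144478748
the job is handed in; nothing more can be done
None
```

I hung the turner on the hook that already held the palette knife, at the rack's -y end, in front of the knife and behind the lip. I handed the job in at 27.1 s; the interface reports no verdict.

**How it went:**
- **Pick-up:** Only the black turner in the caddy fits the description; the red one standing on the table does not. I gripped it by the handle edges, and the wrist pictures before and after the lift showed no slip.
- **Pushing the knife back:** The knife slid under about 0.7 N. I stopped when the force rose to 3.6 N, with the knife against the strip.
- **Seating:** The slot met the rod within 1 mm of the expected height. Lowering pressed it down with about 8 N, above my 2.2 N stop setting but below the 20 N limit. I eased that off until about 1 N rested on the hook, then let go.

**Last checks:**
- The turner's slot is at about x = -13.8 mm on the hook and 0.5 mm off centre, hanging straight with no measurable lean.
- The knife's top lies within about 1 mm of the strip, and the lip shows through the turner's slot.
- The hanging tools did not move between two pictures 0.3 s apart, and the gripper is clear above the rack.
- By eye, the whisk, skimmer and other items looked unmoved.

**Disagreement:** The turner's height from the images was about 2.6 mm above the figure worked out from the caddy floor. I used a value in between, and the contact height on the hook agreed with it.

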